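# Hang the flammable tag on the waste canister's hook

### The arm

A 6-joint arm with a two-finger parallel gripper is mounted at the origin on the work surface. World frame = base frame: x ahead of the robot, y to its left, z up, the work surface at z = 0. Lengths are in m, angles in degrees, forces in N, time in s.
With the tool pointing down it reaches from about 0.4 to 0.825 m from the base axis. Payload 7 kg.
Tool frame: the origin (TCP) lies between the finger pads; the fingertips stand ctrl.tip_extent ahead of it and the grasp point (between the pads) lies 2 mm behind it (ctrl.tip_extent is the distance from the TCP to the fingertips, in m); z points along the fingers, y is the direction in which the jaws open and shut (so a half turn about z gives the same grasp; the last joint's range is limited). The gripper opens to 88 mm and grips with 3 to 60 N. Pads are 19 mm wide; open, the fingers measure 130 mm over their backs; the gripper's body (78 mm by 193 mm) begins 47 mm behind the grasp point.
Start: joints at [-56.66, 20.546, 0.682, 0, -70.136, -16.507], TCP at [0.195, -0.646, 0.244] pointing down, gripper open.
Joint ranges: [-176.03, 176.03], [-82.01, 121.73], [-58.28, 71.71], [-173.87, 95.51], [-174.79, -0.11], [-173.66, 173.66]. Speed limits (degrees/s): [136.94, 136.94, 172.46, 180, 180, 180].

### API

Orientations are given as [roll, pitch, yaw] about the fixed x, y, z axes, in that order (R = Rz(yaw) Ry(pitch) Rx(roll)).
In Python, from plant import ctrl gives the robot as it stands.
- The arm moves only by the shell command python3 -m handwheel 'ROWS' [OPENING]. ROWS is JSON, a list of rows, each a list of 6 numbers: the shift along the tool's x, y, z in m, then the turn, a rotation vector about the tool's x, y, z in rad. In form: [[dx, dy, dz, ax, ay, az], ...]. A call has 1 to 8 rows; each row is the pose to reach, as a shift and turn from the pose commanded when the call began, along the tool's axes at that moment; what a row does not reach only later rows make up. A row lasts 1/8 s, in which the tool goes at most 62.5 mm and 10.7 degrees, less where a joint would pass 70% of its speed; a pose out of reach is approached as far as the arm can. A call with a gripper value outside its range is refused whole. OPENING is the closure, from -1 (fully open) to 1 (shut), so that 0 is half open, set as the call begins (- or left out, the last holds). The fingers move at their own pace and stop on an object; the grip force is fixed at half the most. Time passes only in rows, so rows that repeat a pose let the fingers close. It gives the time, the measured TCP pose, the force and the opening at its end, in the units of the state.
- ctrl.get_obs(): the state, without advancing time (a new reading comes with each control period).
- ctrl.snapshot(name): name is "scene" or "top" or "wrist"; returns a dict with "img" (384x512x3 uint8, blue, green, red), "fx", "fy", "cx", "cy" (pixels), "R" (3x3) and "t" (3): a world point X has camera coordinates R X + t. Camera axes: x right, y down, z forward; pixel columns grow to the right and rows downward; lengths in m; the calibration is good to about 2 mm. A picture is of the moment at which its call begins. There is no depth.
- ctrl.close_job(): hands the job in, once; it reports no verdict.
The state is a dict: "clock": time; "joint_pos": joint angles; "qvel": joint speeds; "tau": joint torques, N m; "tool_pos": TCP position; "orientation": TCP orientation; "force": force on the tool from outside, world axes, zero at the start; "moment": the same for the moment, N m; "opening": finger opening in m.
Only numpy, scipy, OpenCV 4.12 (cv2) and the standard library are available. Lean on these libraries where they do the work, as an engineer would, in place of code of your own. Each camera call takes 0.05 s, during which the arm holds its last target.

### The job

The waste canister on the bench now holds solvent: take the tag with the red diamond out of the grey rack and hang it by its window on the two-prong hook in front of the canister, squarely, with the red diamond facing outward (away from the canister). Let it hang free, and leave the yellow and blue tags standing in the rack.

Things in the scene. Friction and masses are not known exactly. Their poses are not given: they have to be found in the camera images.
- red_tag_mid (a point): rigid tag 70 wide, 150 tall (mm), 90 g, red diamond on its white front, red stripe on the front top edge, grey back. Point: its middle; +x out of the marked face, y across, z up. 8 thick plate up to z -3; window 46 wide through it, z -3 to 29, 12 side strips; black grip bar, 12 thick, full width, z 29 to 75: grip its upper part from above, fingers front and back, tips above the window. In an 18 deep slot.
- yellow_tag_mid (a point): tag of the same make and axes with a yellow triangle; stays in the rack. The grey rack (60 x 280 mm, 26 mm high, fixed) holds the three tags in one row, 90 mm apart along their y, all facing the same way; which slot holds which tag varies.
- blue_tag_mid (a point): tag of the same make and axes with a round blue disc; stays in the rack.
- hook_tip (a point): hook: two level steel prongs 7 mm thick, 22 mm apart, 150 mm up; both enter the tag's window. Point: midway between their tips, at axis height; +x outward along them, z up. They run 60 mm back to a post topping 7 mm above the axis; last 6 mm bends up to 12 mm above it. Hung tag's middle is 25 mm lower than this point. Fixed white canister behind, 104 mm across, 150 mm high, axis 135 mm back.
Not all that is in view belongs to the job. Leave any purple look-alike of the part that bears yellow_tag_mid alone.

How it is judged:
By the outcome, as a careful person would: the job done as asked, in the order asked, and still so for the second after the job is handed in, with the robot touching nothing.
It also fails if it takes over 45 s, if anything falls off the work surface, if the arm or the gripper's body presses on something with over 40 N, if the wrist force passes 120 N, or if a joint passes its speed limit or range.

## Working session

There is one attempt and no reset: what is moved stays moved. The work goes in short steps, Python scripts to look and compute and a shell command to move; the robot and the scene stay as the last step left them, time stands still between calls to the robot, and variables do not carry over. Pictures are saved under pics/ and viewed, and the job is handed in when it is done.

```bash
ls; mkdir -p pics; python3 - <<'E'
from plant import ctrl
import cv2,pickle
d={}
for n in ("scene","top","wrist"):
    s=ctrl.snapshot(n); d[n]=s; cv2.imwrite(f"pics/a_{n}.png",s["img"]); print(n,s["fx"],s["cx"],s["R"],s["t"])
pickle.dump(d,open("a.pkl","wb"))
print(ctrl.get_obs(),ctrl.tip_extent)
E
```

```text
pics
scene 440.63426215132927 254.2924258892249 [[-0.57501822  0.81808753 -0.00931885]
 [ 0.60955968  0.42079501 -0.67183968]
 [-0.54570234 -0.39200045 -0.74063797]] [ 0.32428018 -0.24999665  1.11845737]
top 433.72101253054734 248.71571512509396 [[ 0.02362634 -0.99970909 -0.00485021]
 [-0.99884633 -0.02340251 -0.04193234]
 [ 0.04180664  0.00583533 -0.99910868]] [-0.01789629  0.53787488  0.94118047]
wrist 307.7345874372103 257.5104149096617 [[-0.28893513  0.95734788  0.00123672]
 [ 0.91994619  0.27728899  0.27714584]
 [ 0.26498205  0.08121489 -0.96082707]] [ 0.67642197 -0.03588097  0.39079173]
{'clock': 0.15, 'joint_pos': array([-5.66581688e+01,  2.05825830e+01,  6.45864277e-01, -1.41620259e-02,
       -7.01339307e+01, -1.65038949e+01]), 'qvel': array([ 0.11246954, -0.1269594 ,  0.33716946,  0.04186388,  0.08751915,
        0.01555598]), 'tau': array([-1.61402888e-03, -5.83274889e+01,  2.93289006e+01,  7.00119898e+00,
        8.79145169e-03, -9.16497470e-05]), 'tool_pos': array([ 0.19537019, -0.64575748,  0.24283316]), 'orientation': array([ 1.79928479e+02, -7.30548041e-03, -1.63166880e+02]), 'force': array([ 0.55075769, -0.61924888,  0.37706132]), 'moment': array([ 0.05137063, -0.06560037, -0.01251933]), 'opening': 0.08770081121612505} 0.017
```

View pics/a_scene.png

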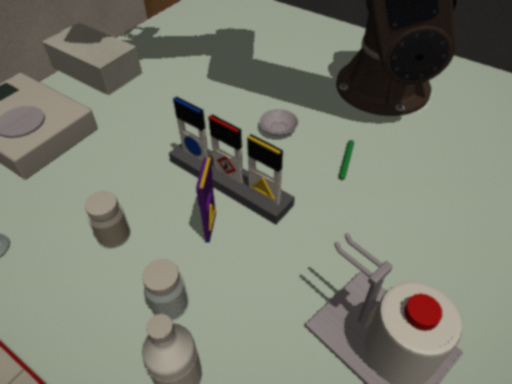

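View pics/a_top.png

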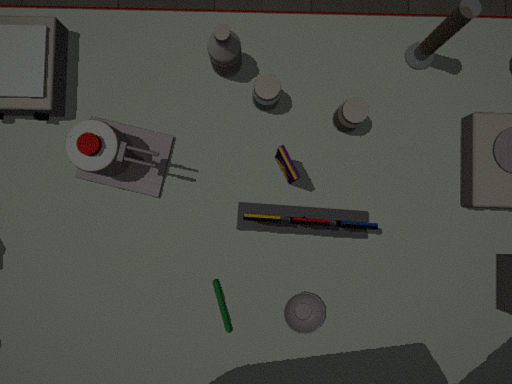

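View pics/a_wrist.png

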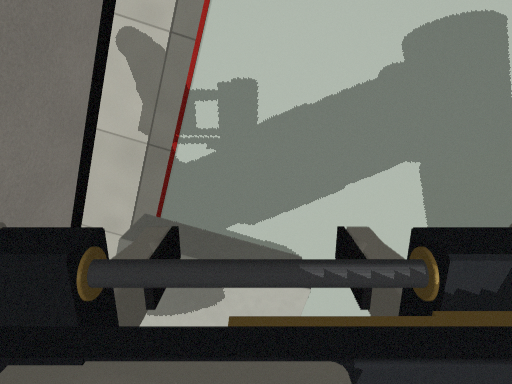

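```bash
python3 - <<'E'
import cv2,pickle
d=pickle.load(open("a.pkl","rb"))
g=lambda im:(255*(im/255.)**0.5).astype('uint8')
t=g(d["top"]["img"]); s=g(d["scene"]["img"])
cv2.imwrite("pics/b1.png",cv2.resize(t[190:250,230:390],None,fx=5,fy=5,interpolation=cv2.INTER_CUBIC))
cv2.imwrite("pics/b2.png",cv2.resize(t[110:210,60:210],None,fx=5,fy=5,interpolation=cv2.INTER_CUBIC))
cv2.imwrite("pics/b3.png",cv2.resize(s[90:220,160:300],None,fx=4.5,fy=4.5,interpolation=cv2.INTER_CUBIC))
cv2.imwrite("pics/b4.png",cv2.resize(s[225:375,300:470],None,fx=4,fy=4,interpolation=cv2.INTER_CUBIC))
E
```

```text
(no output)
```

View pics/b1.png

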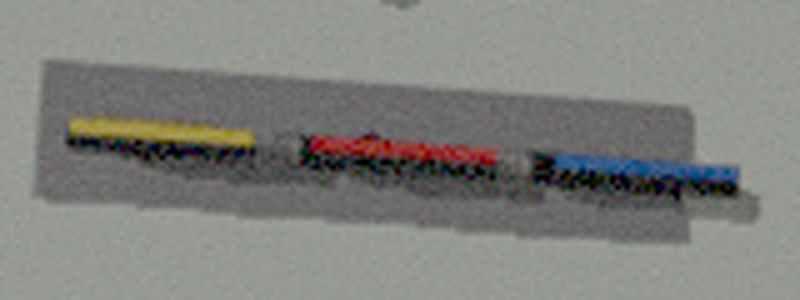

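View pics/b2.png

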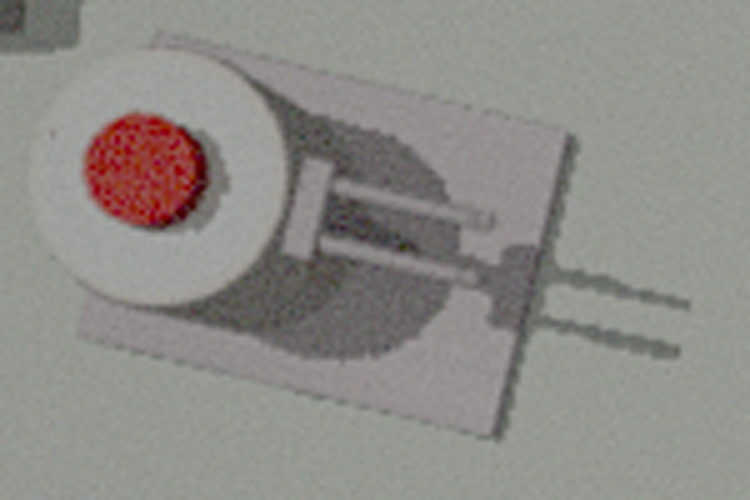

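View pics/b3.png

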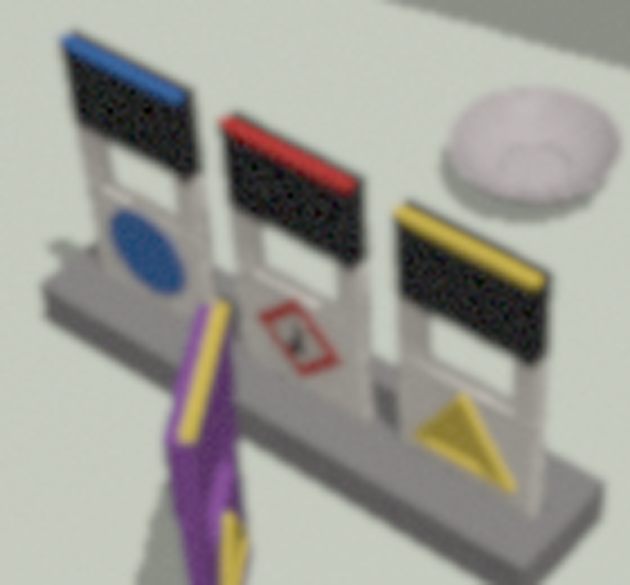

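View pics/b4.png

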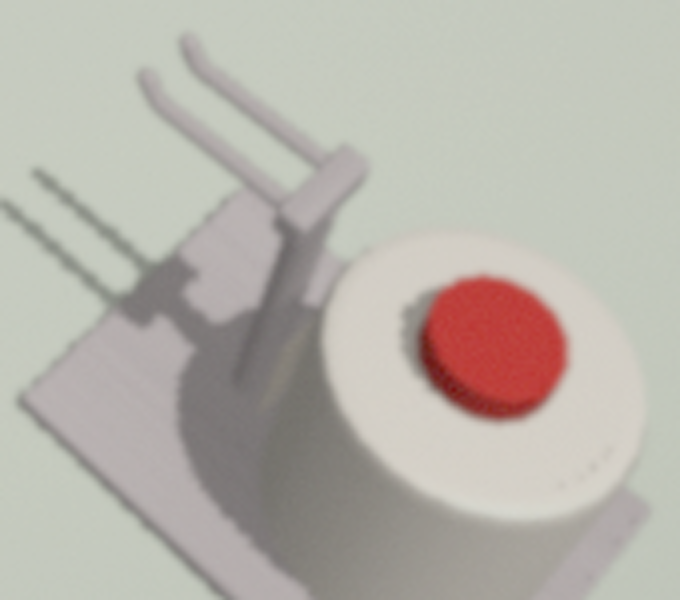

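```bash
cat > h.py <<'E'
import numpy as np,cv2,pickle
def cam(s):
    R=np.array(s["R"]);t=np.array(s["t"]);return R,t,-R.T@t
def ray(s,u,v):
    R,t,c=cam(s);d=R.T@np.array([(u-s["cx"])/s["fx"],(v-s["cy"])/s["fy"],1]);return c,d/np.linalg.norm(d)
def plane(s,u,v,z):
    c,d=ray(s,u,v);return c+d*(z-c[2])/d[2]
def proj(s,X):
    R,t,_=cam(s);p=R@np.array(X)+t;return np.array([s["fx"]*p[0]/p[2]+s["cx"],s["fy"]*p[1]/p[2]+s["cy"]])
def tri(s1,p1,s2,p2):
    c1,d1=ray(s1,*p1);c2,d2=ray(s2,*p2)
    A=np.stack([d1,-d2],1);k=np.linalg.lstsq(A,c2-c1,rcond=None)[0]
    a=c1+k[0]*d1;b=c2+k[1]*d2;return (a+b)/2,np.linalg.norm(a-b)
def mask(img,name):
    h=cv2.cvtColor(img,cv2.COLOR_BGR2HSV);H,S,V=[h[...,i].astype(int) for i in range(3)]
    if name=="red":m=((H<8)|(H>172))&(S>120)&(V>60)
    if name=="yellow":m=(H>18)&(H<35)&(S>120)&(V>60)
    if name=="blue":m=(H>98)&(H<120)&(S>120)&(V>50)
    return m.astype(np.uint8)
E
python3 - <<'E'
from h import *
d=pickle.load(open("a.pkl","rb"));T=d["top"];S=d["scene"]
print("camtop",cam(T)[2],"scene",cam(S)[2])
for n in("yellow","red","blue"):
  for nm,s in(("top",T),("scene",S)):
    k,l,st,ce=cv2.connectedComponentsWithStats(mask(s["img"],n))
    for i in range(1,k):
        if st[i,4]>25:
            ys,xs=np.nonzero(l==i);r=cv2.minAreaRect(np.stack([xs,ys],1).astype(np.float32))
            print(n,nm,st[i],ce[i].round(1),cv2.boxPoints(r).round(1).tolist(), plane(s,*ce[i],0.158).round(4))
E
```

```text
camtop [ 0.49832959 -0.01079556  0.96280913] scene [0.94919969 0.27834357 0.66343625]
yellow top [279 147  18  32  99] [287.3 162.8] [[277.79998779296875, 147.60000610351562], [280.29998779296875, 146.3000030517578], [296.6000061035156, 177.6999969482422], [294.1000061035156, 179.0]] [ 0.5904 -0.0765  0.158 ]
yellow top [276 159  11  20  42] [281.4 167.7] [[276.0, 159.0], [278.79998779296875, 157.60000610351562], [288.3999938964844, 176.8000030517578], [285.6000061035156, 178.1999969482422]] [ 0.5811 -0.0658  0.158 ]
yellow top [244 213  37   6 116] [261.9 215.8] [[243.89999389648438, 215.89999389648438], [244.10000610351562, 212.5], [280.20001220703125, 215.3000030517578], [279.8999938964844, 218.6999969482422]] [ 0.491  -0.0315  0.158 ]
yellow scene [248 136  33  18 157] [264.  144.3] [[247.0, 138.0], [248.8000030517578, 134.39999389648438], [280.79998779296875, 150.39999389648438], [279.0, 154.0]] [ 0.4928 -0.0282  0.158 ]
yellow scene [201 157  11  31 105] [205.4 171.6] [[199.3000030517578, 186.5], [207.6999969482422, 156.39999389648438], [211.1999969482422, 157.3000030517578], [
[... 1939 characters left out ...]
0298023224, 340.79998779296875], [44.400001525878906, 382.6000061035156], [41.599998474121094, 385.6000061035156]] [ 0.9523 -0.049   0.158 ]
blue top [341 221  37   5  96] [358.5 222.9] [[340.8999938964844, 223.10000610351562], [341.0, 220.5], [377.1000061035156, 222.89999389648438], [377.0, 225.5]] [ 0.4819 -0.2105  0.158 ]
blue scene [174  98  27  15 104] [187.  104.8] [[173.1999969482422, 99.5999984741211], [174.60000610351562, 96.80000305175781], [200.60000610351562, 109.80000305175781], [199.1999969482422, 112.5999984741211]] [ 0.4845 -0.2068  0.158 ]
blue scene [185 137  16  18 173] [192.3 145.7] [[181.5, 141.5], [188.0, 135.0], [203.0, 150.0], [196.5, 156.5]] [ 0.5642 -0.1259  0.158 ]
```

```bash
python3 - <<'E'
from h import *
d=pickle.load(open("a.pkl","rb"));T=d["top"];S=d["scene"]
A,ea=tri(T,(158.0,153.9),S,(336.8,243.5));B,eb=tri(T,(155.0,165.3),S,(347.2,235))
print("tips",A,ea,B,eb,np.linalg.norm(A-B))
# prong roots (axis heights) top view
for n,p in(("A root",(127,147.0)),("B root",(124.5,158.5)),("A tip",(158,153.9)),("B tip",(155,165.3))):
    print(n,plane(T,*p,0.150 if "root" in n else .162))
for p in ((127,147.0),(124.5,158.5)): print(p)
C,ec=tri(T,(88.8,144),S,(423.6,311.2));print("cap",C,ec)
g=lambda im:(255*(im/255.)**0.5).astype('uint8')
for n,s,(x,y,w,h) in(("t",T,(115,135,60,45)),("s",S,(325,225,75,56))):
    cv2.imwrite(f"pics/c_{n}.png",cv2.resize(g(s["img"])[y:y+h,x:x+w],None,fx=10,fy=10,interpolation=cv2.INTER_CUBIC))
X,e=tri(T,(310.8,219.3),S,(223.6,123.5));print("stripe red",X,e)
X,e=tri(T,(261.9,215.8),S,(264,144.3));print("stripe yel",X,e)
X,e=tri(T,(358.5,222.9),S,(187,104.8));print("stripe blue",X,e)
E
```

```text
tips [0.60139922 0.16630018 0.1559671 ] 0.002124184155544243 [0.57993008 0.17136835 0.15542259] 0.002167925192633883 0.022065956047145674
A root [0.61437321 0.22560219 0.15      ]
B root [0.59248664 0.22954761 0.15      ]
A tip [0.60110511 0.16402507 0.162     ]
B tip [0.57974082 0.16890584 0.162     ]
(127, 147.0)
(124.5, 158.5)
cap [0.61966725 0.30215054 0.14037692] 0.0009804132728556815
stripe red [ 0.48578268 -0.12165255  0.15432515] 0.002423653024855522
stripe yel [ 0.49036457 -0.03086149  0.15478775] 0.0017292824828630503
stripe blue [ 0.48151973 -0.21079309  0.15432019] 0.001278121783010669
```

View pics/c_t.png

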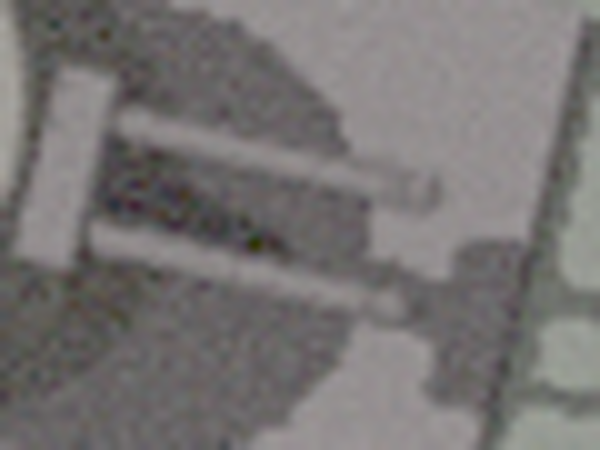

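View pics/c_s.png

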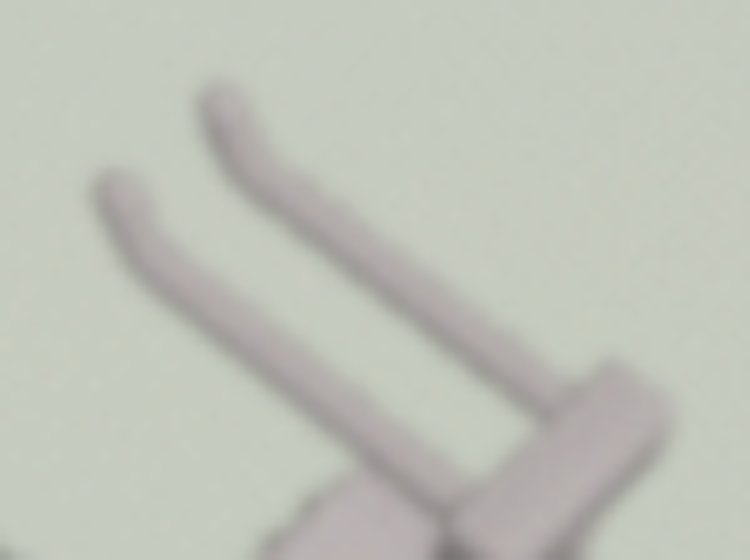

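```bash
cat >> h.py <<'E'
from scipy.spatial.transform import Rotation as Ro
def delta(pos,yaw,o):
    R=Ro.from_euler("xyz",o["orientation"],degrees=True)
    G=Ro.from_euler("xyz",[180,0,yaw],degrees=True)
    return np.r_[R.inv().apply(np.array(pos)-o["tool_pos"]),(R.inv()*G).as_rotvec()].round(4)
E
python3 - <<'E'
from h import *
from plant import ctrl
o=ctrl.get_obs()
print(delta([0.483,-0.121,0.26],-92.8,o))
E
```

```text
[-4.2730e-01  4.1900e-01 -1.6700e-02  1.2000e-03  7.0000e-04 -1.2281e+00]
```

```bash
python3 -m handwheel '[[-0.05,0.05,-0.017,0,0,-0.15],[-0.10,0.10,-0.017,0,0,-0.3],[-0.14,0.14,-0.017,0,0,-0.45],[-0.18,0.18,-0.017,0,0,-0.6],[-0.22,0.22,-0.017,0,0,-0.75],[-0.26,0.26,-0.017,0,0,-0.9],[-0.30,0.30,-0.017,0,0,-1.05],[-0.34,0.335,-0.017,0,0,-1.15]]' -1
python3 - <<'E'
from h import *
from plant import ctrl
o=ctrl.get_obs()
print(delta([0.483,-0.121,0.26],-92.8,o))
E
```

```text
clock: 1.15
tool_pos: [0.4243, -0.2251, 0.2608]
orientation: [-180.0, 0.0, -97.0]
force: [1.1, -0.6, 0.5]
opening: 0.0874
[-1.105e-01 -4.550e-02  8.000e-04 -6.000e-04  1.000e-04 -7.370e-02]
```

```bash
python3 -m handwheel '[[-0.04,-0.02,0,0,0,-0.04],[-0.08,-0.036,0,0,0,-0.0737],[-0.11,-0.045,0,0,0,-0.0737],[-0.1105,-0.0455,0,0,0,-0.0737],[-0.1105,-0.0455,0,0,0,-0.0737]]'
python3 - <<'E'
from h import *
from plant import ctrl
o=ctrl.get_obs();print(o["tool_pos"],o["orientation"])
d={}
for n in("wrist","top","scene"):
    d[n]=ctrl.snapshot(n)
pickle.dump(d,open("w1.pkl","wb"))
g=lambda im:(255*(im/255.)**0.5).astype('uint8')
cv2.imwrite("pics/w1.png",g(d["wrist"]["img"]))
s=d["wrist"];print(cam(s)[2],s["R"])
for z in(.158,): print(proj(s,[.483,-.121,z]))
k,l,st,ce=cv2.connectedComponentsWithStats(mask(s["img"],"red"))
for i in range(1,k):
    if st[i,4]>30:
        ys,xs=np.nonzero(l==i);r=cv2.minAreaRect(np.stack([xs,ys],1).astype(np.float32));print(st[i],ce[i],cv2.boxPoints(r).tolist(),plane(s,*ce[i],.158))
E
```

```text
clock: 1.78
tool_pos: [0.4827, -0.1232, 0.2604]
orientation: [180.0, -0.0, -93.0]
force: [-0.2, 0.1, -0.3]
opening: 0.0873
[ 0.48270793 -0.12315981  0.26037695] [ 1.79966745e+02 -3.24674435e-03 -9.30260975e+01]
[ 0.48006891 -0.19977737  0.40223956] [[-9.98574398e-01  5.33719982e-02  7.75554233e-04]
 [ 5.14950029e-02  9.59428187e-01  2.77210785e-01]
 [ 1.40512049e-02  2.76855530e-01 -9.60808815e-01]]
[258.81585417 201.28185859]
[250 160   7  80 524] [252.85877863 200.29389313] [[250.0, 160.0], [256.0, 160.0], [256.0, 239.0], [250.0, 239.0]] [ 0.48790871 -0.12212896  0.158     ]
```

View pics/w1.png

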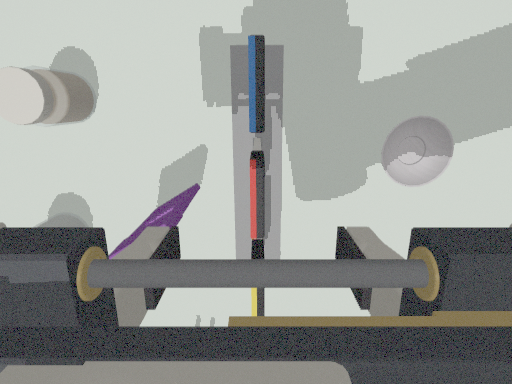

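```bash
python3 - <<'E'
from h import *
d=pickle.load(open("w1.pkl","rb"));s=d["wrist"];im=s["img"].astype(int)
m=mask(s["img"],"red")
for r0 in (163,175,190,205,220,232):
    print(r0,[ (int(v)) for v in im[r0:r0+6,244:272].sum(2).mean(0)])
    xs=[np.nonzero(m[r])[0] for r in range(r0,r0+6)]; print(np.mean([x.min() for x in xs]),np.mean([x.max() for x in xs]))
for r in(235,245,290,300):print(r,[int(v) for v in im[r-2:r+3,172:188].sum(2).mean(0)],[int(v) for v in im[r-2:r+3,328:346].sum(2).mean(0)])
print(proj(s,[.4827,-.1232,.2604]),proj(s,[.4827,-.1232,.15]))
E
```

```text
163 [317, 320, 316, 311, 318, 284, 177, 191, 146, 140, 145, 139, 51, 48, 44, 56, 47, 37, 35, 46, 60, 191, 182, 188, 183, 290, 318, 314]
250.0 255.0
175 [318, 315, 315, 315, 317, 315, 250, 240, 248, 243, 247, 239, 91, 89, 88, 78, 87, 89, 73, 55, 83, 189, 187, 190, 189, 188, 190, 313]
250.0 255.0
190 [322, 316, 323, 316, 315, 319, 249, 246, 242, 248, 244, 243, 130, 84, 87, 94, 92, 83, 79, 59, 107, 183, 182, 185, 181, 183, 185, 318]
250.0 256.0
205 [312, 314, 314, 318, 315, 311, 269, 245, 247, 240, 249, 247, 134, 95, 90, 90, 86, 86, 74, 77, 106, 182, 179, 180, 180, 181, 183, 317]
250.0 256.0
220 [319, 315, 320, 315, 316, 318, 284, 244, 245, 245, 243, 247, 160, 90, 85, 86, 85, 95, 74, 67, 102, 177, 182, 182, 181, 186, 185, 317]
250.0 256.0
232 [320, 318, 318, 314, 315, 314, 286, 243, 249, 244, 240, 245, 153, 92, 81, 75, 82, 85, 72, 67, 116, 175, 181, 179, 310, 314, 316, 315]
250.16666666666666 256.0
235 [37, 40, 41, 39, 39, 35, 26, 420, 518, 517, 515, 516, 518, 516, 519, 517] [516, 516, 517, 515, 514, 517, 515, 517, 444, 66, 46, 22, 32, 30, 41, 36, 39, 40]
245 [25, 27, 36, 38, 30, 36, 37, 66, 498, 515, 516, 516, 518, 515, 516, 519] [517, 517, 515, 518, 517, 517, 517, 502, 108, 27, 32, 36, 32, 36, 18, 29, 42, 37]
290 [511, 511, 511, 510, 513, 511, 511, 512, 512, 511, 512, 513, 513, 511, 514, 512] [512, 509, 510, 511, 513, 511, 510, 511, 512, 511, 511, 512, 509, 512, 510, 511, 512, 509]
300 [517, 515, 518, 516, 517, 514, 517, 517, 513, 516, 517, 516, 515, 516, 516, 516] [516, 516, 516, 516, 515, 514, 515, 516, 518, 516, 516, 515, 515, 517, 513, 516, 516, 516]
[260.14733545 258.63654755] [258.98623937 195.95215012]
```

```bash
python3 - <<'E'
from h import *
d=pickle.load(open("a.pkl","rb"));T=d["top"];S=d["scene"]
print(tri(T,(287.3,162.8),S,(205.4,171.6)))
for z in(.1,.13,.16):print(plane(T,295.5,179,z),plane(T,279,147,z))
w=pickle.load(open("w1.pkl","rb"))["wrist"]
print(tri(T,(296,179.5),w,(199,184)))
from plant import ctrl
o=ctrl.get_obs()
print(delta([.4829,-.122,.148],-92.9,o))
E
```

```text
(array([ 0.59139303, -0.07698446,  0.14721474]), np.float64(0.001173561611430475))
[ 0.56513454 -0.09828991  0.1       ] [ 0.62848136 -0.06410083  0.1       ]
[ 0.56281172 -0.09524772  0.13      ] [ 0.62395596 -0.0622474   0.13      ]
[ 0.5604889  -0.09220553  0.16      ] [ 0.61943057 -0.06039397  0.16      ]
(array([ 0.56523072, -0.10558123,  0.01990824]), np.float64(0.010736973690456087))
[-1.800e-03 -2.000e-04  1.126e-01  1.000e-04 -0.000e+00 -3.700e-03]
```

```bash
python3 -m handwheel '[[-0.0018,0,0.02,0,0,-0.004],[-0.0018,0,0.04,0,0,-0.004],[-0.0018,0,0.06,0,0,-0.004],[-0.0018,0,0.08,0,0,-0.004],[-0.0018,0,0.08,0,0,-0.004],[-0.0018,0,0.08,0,0,-0.004]]' 0
python3 - <<'E'
from h import *
from plant import ctrl
o=ctrl.get_obs();print(o["tool_pos"],o["orientation"])
s=ctrl.snapshot("wrist")
g=lambda im:(255*(im/255.)**0.5).astype('uint8')
cv2.imwrite("pics/w2.png",g(s["img"]))
print(delta([.4829,-.122,.148],-92.9,o))
E
```

```text
clock: 2.68
tool_pos: [0.4834, -0.1218, 0.1814]
orientation: [-180.0, -0.0, -92.9]
force: [0.7, 0.7, 0.9]
opening: 0.044
[ 0.4834245  -0.12177147  0.18136637] [-1.79950823e+02 -1.00111620e-02 -9.28540793e+01]
[ 0.0002  0.0005  0.0334 -0.0009 -0.0002  0.0008]
```

View pics/w2.png

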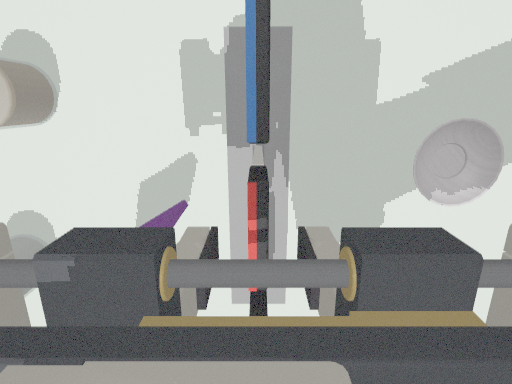

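Wrist view: finger pads at columns 218 and 298 (mid 258), the red tag's bar at columns 248–268, so it lies centred between them. Descend and grip.

```bash
python3 -m handwheel '[[0,0,0.015,0,0,0],[0,0,0.03,0,0,0],[0,0,0.0335,0,0,0],[0,0,0.0335,0,0,0]]' && python3 -m handwheel '[[0,0,0,0,0,0],[0,0,0,0,0,0],[0,0,0,0,0,0],[0,0,0,0,0,0],[0,0,0,0,0,0],[0,0,0,0,0,0]]' 1
```

```text
clock: 3.22
tool_pos: [0.4829, -0.1214, 0.1466]
orientation: [179.9, -0.0, -92.8]
force: [0.0, 0.3, 0.2]
opening: 0.044
clock: 3.98
tool_pos: [0.4832, -0.1213, 0.1473]
orientation: [-180.0, -0.0, -92.8]
force: [-0.3, -0.4, 1.6]
opening: 0.0117
```

```bash
python3 -m handwheel '[[0,0,-0.01,0,0,0],[0,0,-0.03,0,0,0],[0,0,-0.055,0,0,0],[0,0,-0.09,0,0,0],[0,0,-0.13,0,0,0],[0,0,-0.17,0,0,0],[0,0,-0.175,0,0,0],[0,0,-0.175,0,0,0]]'
python3 - <<'E'
from h import *
from plant import ctrl
o=ctrl.get_obs();print(o["tool_pos"],o["orientation"])
d={}
for n in("scene","top"):
    s=ctrl.snapshot(n);d[n]=s
    g=lambda im:(255*(im/255.)**0.5).astype('uint8')
    cv2.imwrite(f"pics/d_{n}.png",g(s["img"]))
pickle.dump(d,open("d.pkl","wb"))
E
```

```text
clock: 4.97
tool_pos: [0.4827, -0.1212, 0.3221]
orientation: [-180.0, 0.0, -92.8]
force: [0.5, 0.7, -1.3]
opening: 0.0119
[ 0.4827418  -0.12119533  0.3220664 ] [-1.79995609e+02  2.90008500e-02 -9.28321661e+01]
```

View pics/d_scene.png

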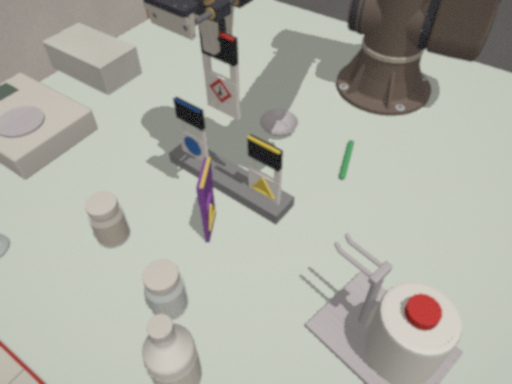

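```bash
python3 - <<'E'
from h import *
from plant import ctrl
o=ctrl.get_obs()
print(delta([.5778,.1084,.322],167.8,o))
E
```

```text
[-2.3410e-01 -8.4000e-02 -1.2000e-03  1.6000e-03 -1.7000e-03  1.7343e+00]
```

```bash
python3 -m handwheel '[[-0.015,-0.006,0,0,0,0.15],[-0.04,-0.015,0,0,0,0.32],[-0.07,-0.025,0,0,0,0.5],[-0.1,-0.036,0,0,0,0.68],[-0.13,-0.047,0,0,0,0.86],[-0.16,-0.058,0,0,0,1.04],[-0.185,-0.067,0,0,0,1.22],[-0.205,-0.075,0,0,0,1.4]]' 
python3 - <<'E'
from h import *
from plant import ctrl
o=ctrl.get_obs()
print(delta([.5778,.1084,.322],167.8,o))
E
```

```text
clock: 6.08
tool_pos: [0.5679, 0.0807, 0.3204]
orientation: [-180.0, -0.2, -173.3]
force: [-0.5, -0.5, -1.4]
opening: 0.012
[-0.013   0.0264 -0.0017 -0.0012 -0.0027  0.329 ]
```

```bash
python3 -m handwheel '[[-0.006,0.011,-0.001,0,0,0.14],[-0.012,0.02,-0.001,0,0,0.28],[-0.013,0.0264,-0.001,0,0,0.329],[-0.013,0.0264,-0.001,0,0,0.329],[-0.013,0.0264,-0.001,0,0,0.329]]' 
python3 - <<'E'
from h import *
from plant import ctrl
o=ctrl.get_obs();print(o["joint_pos"])
print(delta([.5778,.1084,.206],167.8,o))
E
```

```text
clock: 6.7
tool_pos: [0.5776, 0.1073, 0.3223]
orientation: [-180.0, -0.1, 168.2]
force: [0.6, -1.0, -0.9]
opening: 0.012
[ 2.95764695e+01  1.00385544e+01 -3.40954487e+00 -4.24117148e-03
 -7.66312622e+01 -1.31396229e+02]
[-1.000e-04  1.200e-03  1.163e-01 -9.000e-04 -1.100e-03  6.600e-03]
```

```bash
python3 -m handwheel '[[0,0.001,0.02,0,0,0.0066],[0,0.001,0.05,0,0,0.0066],[0,0.001,0.08,0,0,0.0066],[0,0.001,0.105,0,0,0.0066],[0,0.001,0.116,0,0,0.0066],[0,0.001,0.116,0,0,0.0066],[0,0.001,0.116,0,0,0.0066]]' 
python3 - <<'E'
from h import *
from plant import ctrl
o=ctrl.get_obs();print(o["tool_pos"],o["orientation"])
d={}
for n in("scene","top","wrist"):
    s=ctrl.snapshot(n);d[n]=s
    g=lambda im:(255*(im/255.)**0.5).astype('uint8')
    cv2.imwrite(f"pics/e_{n}.png",g(s["img"]))
    if n=="scene":cv2.imwrite(f"pics/e_scene_c.png",cv2.resize(g(s["img"])[170:330,260:460],None,fx=4,fy=3.7,interpolation=cv2.INTER_CUBIC))
pickle.dump(d,open("e.pkl","wb"))
E
```

```text
clock: 7.58
tool_pos: [0.5787, 0.1086, 0.2082]
orientation: [180.0, 0.1, 167.8]
force: [-0.8, 1.3, -0.5]
opening: 0.0117
[0.57866358 0.1086292  0.20821215] [1.79954145e+02 8.51007947e-02 1.67750377e+02]
```

View pics/e_scene_c.png

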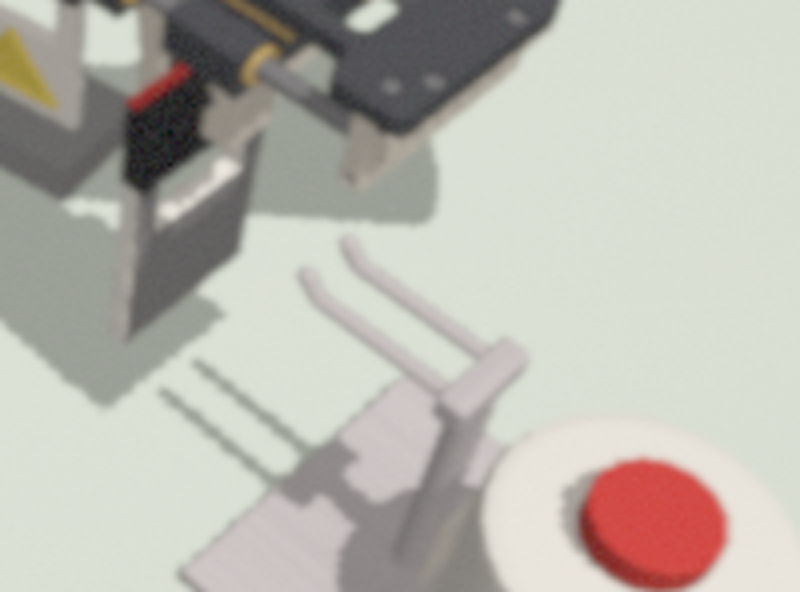

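View pics/e_top.png

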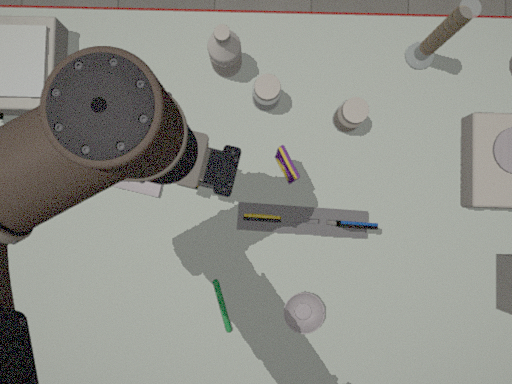

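View pics/e_wrist.png

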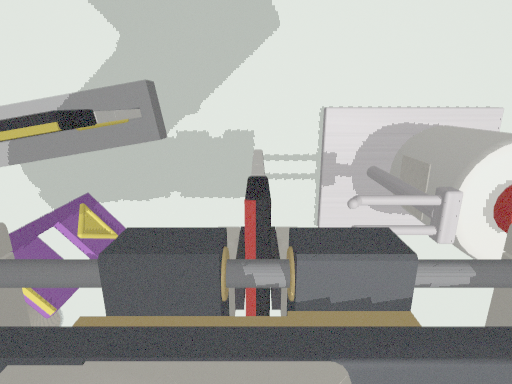

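```bash
python3 - <<'E'
from h import *
d=pickle.load(open("e.pkl","rb"));s=d["wrist"]
g=lambda im:(255*(im/255.)**0.5).astype('uint8')
cv2.imwrite("pics/e_wc.png",cv2.resize(g(s["img"])[170:260,240:480],None,fx=3.3,fy=5,interpolation=cv2.INTER_CUBIC))
E
```

```text
(no output)
```

View pics/e_wc.png

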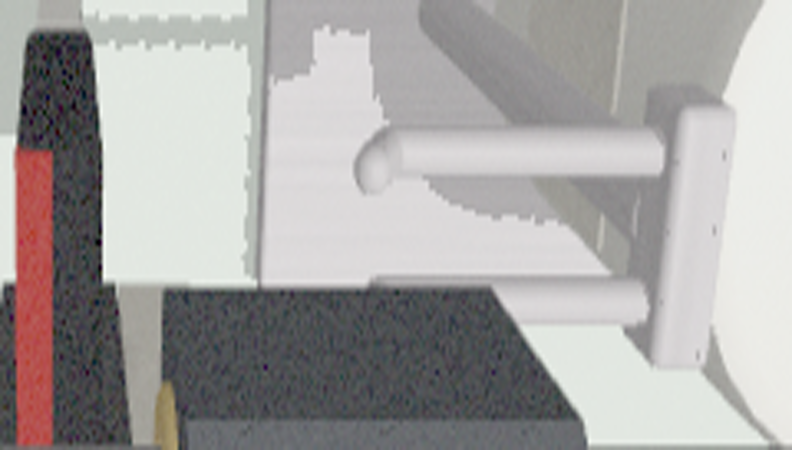

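```bash
python3 - <<'E'
from h import *
d=pickle.load(open("e.pkl","rb"));s=d["wrist"]
tcp=np.array([.57866,.10863,.20821]);yaw=np.radians(-102.25)
out=np.array([np.cos(yaw),np.sin(yaw),0]);lat=np.array([-out[1],out[0],0])
def loc(n,u,v,z):
    X=plane(s,u,v,z);print(n,X.round(4),"out %.4f lat %.4f"%((X-tcp)@out,(X-tcp)@lat))
loc("A root",439,200,.150);loc("A mid",370,200,.150)
loc("B root",434,230,.150);loc("B 400",395,230,.150);loc("A 395",395,200,.150)
loc("tipA",353,204,.162)
loc("post1",447,191,.157);loc("post2",442,242.6,.157)
loc("tag end",250.5,200,.219); loc("tagcenterline",250.5,256,.219)
# tag end with cols
print(s["R"][0],np.degrees(np.arctan2(s["R"][0][1],s["R"][0][0])))
E
```

```text
A root [0.5952 0.2302 0.15  ] out -0.1223 lat -0.0096
A mid [0.5852 0.1842 0.15  ] out -0.0752 lat -0.0096
B root [0.6169 0.2256 0.15  ] out -0.1224 lat 0.0125
B 400 [0.611  0.1989 0.15  ] out -0.0950 lat 0.0125
A 395 [0.5888 0.2009 0.15  ] out -0.0923 lat -0.0096
tipA [0.5808 0.1695 0.162 ] out -0.0600 lat -0.0108
post1 [0.587  0.2319 0.157 ] out -0.1222 lat -0.0180
post2 [0.6236 0.2269 0.157 ] out -0.1251 lat 0.0189
tag end [0.5466 0.1108 0.219 ] out 0.0046 lat -0.0318
tagcenterline [0.5737 0.1048 0.219 ] out 0.0048 lat -0.0041
[2.12851946e-01 9.77084223e-01 6.85639909e-04] 77.71046092000803
```

```bash
python3 - <<'E'
from h import *
d=pickle.load(open("e.pkl","rb"));S=d["scene"];w=d["wrist"]
g=lambda im:(255*(im/255.)**0.5).astype('uint8')
cv2.imwrite("pics/e_s1.png",cv2.resize(g(S["img"])[180:270,280:380],None,fx=8,fy=6.5,interpolation=cv2.INTER_CUBIC))
cv2.imwrite("pics/e_w1.png",cv2.resize(g(w["img"])[165:265,225:305],None,fx=7,fy=6,interpolation=cv2.INTER_CUBIC))
E
```

```text
(no output)
```

View pics/e_s1.png

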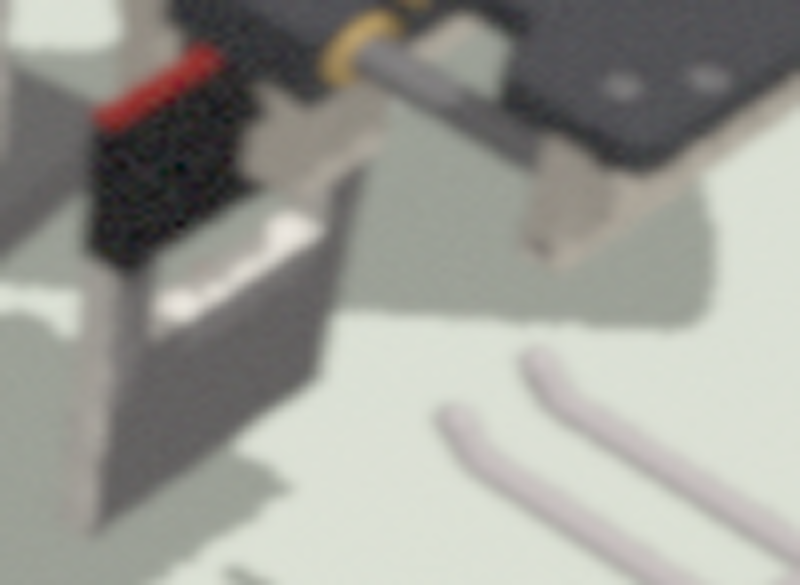

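View pics/e_w1.png

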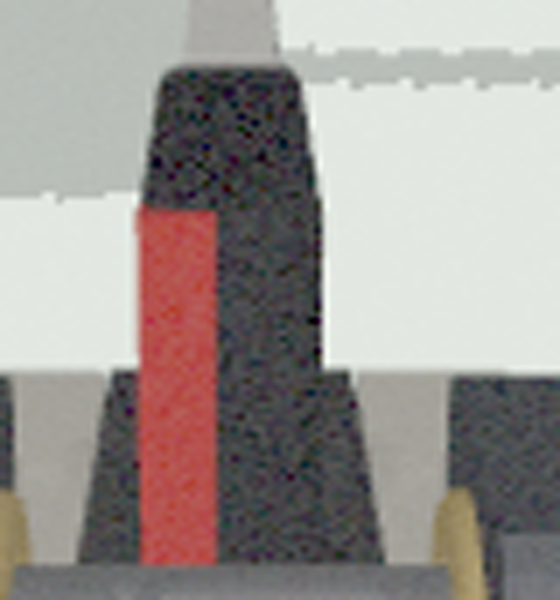

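```bash
python3 - <<'E'
from h import *
d=pickle.load(open("e.pkl","rb"));w=d["wrist"];S=d["scene"]
tcp=np.array([.57866,.10863,.20821]);yaw=np.radians(-102.25)
out=np.array([np.cos(yaw),np.sin(yaw),0]);lat=np.array([-out[1],out[0],0])
def loc(s,n,u,v,z):
    X=plane(s,u,v,z);print(n,X.round(4),"out %.4f lat %.4f"%((X-tcp)@out,(X-tcp)@lat))
for dz in(-.004,0,.004):
    loc(w,"end top",250.5,199.2,.219+dz);loc(w,"end bottom",258,176.5,.173+dz)
for dz in(-.004,0,.004):
    loc(S,"near",292.5,262,.069+dz);loc(S,"far",320.25,238.2,.069+dz)
loc(S,"tipnear",280+452/8,180+412/6.5,.162);loc(S,"tipfar",280+538/8,180+352/6.5,.162)
E
```

```text
end top [0.5475 0.1106 0.215 ] out 0.0047 lat -0.0309
end bottom [0.5484 0.114  0.169 ] out 0.0012 lat -0.0307
end top [0.5462 0.1109 0.219 ] out 0.0046 lat -0.0322
end bottom [0.5475 0.1142 0.173 ] out 0.0012 lat -0.0316
end top [0.545  0.1113 0.223 ] out 0.0046 lat -0.0334
end bottom [0.5466 0.1144 0.177 ] out 0.0012 lat -0.0326
near [0.6094 0.1065 0.065 ] out -0.0044 lat 0.0305
far [0.5445 0.1199 0.065 ] out -0.0038 lat -0.0358
near [0.6117 0.1076 0.069 ] out -0.0060 lat 0.0325
far [0.5472 0.121  0.069 ] out -0.0054 lat -0.0334
near [0.614  0.1088 0.073 ] out -0.0076 lat 0.0345
far [0.5499 0.1221 0.073 ] out -0.0070 lat -0.0309
tipnear [0.605  0.1681 0.162 ] out -0.0637 lat 0.0131
tipfar [0.5828 0.1731 0.162 ] out -0.0638 lat -0.0097
```

```bash
python3 -m handwheel '[[0,0.01,0.002,0,0,0],[0,0.025,0.002,0,0,0],[0,0.04,0.002,0,0,0],[0,0.05,0.002,0,0,0],[0,0.05,0.002,0,0,0],[0,0.05,0.002,0,0,0]]' 
python3 - <<'E'
from h import *
from plant import ctrl
o=ctrl.get_obs();print(o["tool_pos"],o["orientation"])
d={}
for n in("scene","wrist"):
    s=ctrl.snapshot(n);d[n]=s
g=lambda im:(255*(im/255.)**0.5).astype('uint8')
cv2.imwrite(f"pics/f_s.png",cv2.resize(g(d["scene"]["img"])[190:290,290:400],None,fx=7,fy=5.8,interpolation=cv2.INTER_CUBIC))
cv2.imwrite(f"pics/f_w.png",g(d["wrist"]["img"]))
pickle.dump(d,open("f.pkl","wb"))
E
```

```text
clock: 8.48
tool_pos: [0.5885, 0.1573, 0.2049]
orientation: [-180.0, -0.0, 167.7]
force: [-0.7, 0.8, -0.6]
opening: 0.0116
[0.58849487 0.15728977 0.2049398 ] [-1.79984589e+02 -1.58858837e-02  1.67740928e+02]
```

View pics/f_s.png

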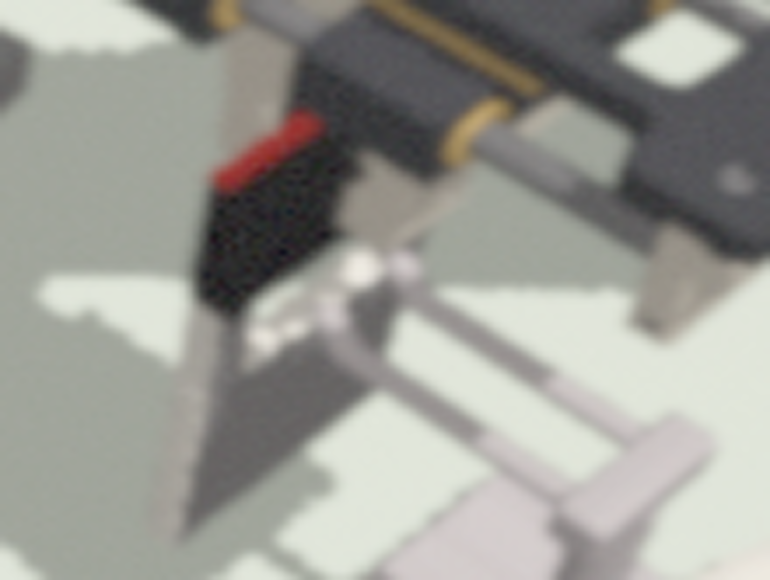

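View pics/f_w.png

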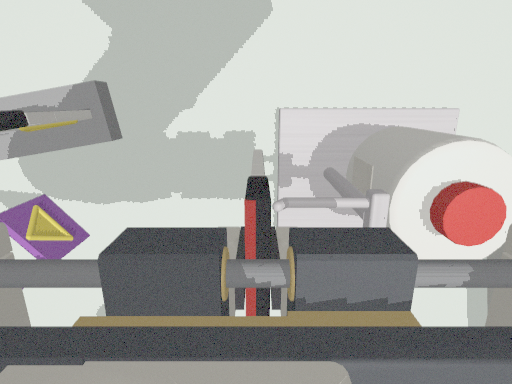

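```bash
python3 - <<'E'
from h import *
d=pickle.load(open("f.pkl","rb"));S=d["scene"];w=d["wrist"]
tcp=np.array([.5885,.1573,.2049]);yaw=np.radians(-102.25)
out=np.array([np.cos(yaw),np.sin(yaw),0]);lat=np.array([-out[1],out[0],0]);up=np.array([0,0,1])
mid=tcp-np.array([0,0,.064])
crop=lambda p:((p-[290,190])*[7,5.8]).round(0)
P=lambda x,y,z:crop(proj(S,mid+out*x+lat*y+up*z))
print("bar bottom near back",P(-.006,.035,.029),"bar top near front",P(.006,.035,.075),"plate bottom near back",P(-.004,.035,-.075),"plate bottom far back",P(-.004,-.035,-.075))
print("win bottom near back",P(-.004,.023,-.003),"far",P(-.004,-.023,-.003))
print("win top back near/far",P(-.006,.023,.029),P(-.006,-.023,.029))
hk=np.array([.5905,.167,.150])
Q=lambda x,y,z:crop(proj(S,hk+out*x+lat*y+up*z))
print("tip tops",Q(-.0,.011,.012),Q(-.0,-.011,.012),"bend start",Q(-.006,.011,0),Q(-.006,-.011,0),"roots",Q(-.06,.011,0),Q(-.06,-.011,0))
E
```

```text
bar bottom near back [227. 321.] bar top near front [203. 169.] plate bottom near back [169. 542.] plate bottom far back [377. 387.]
win bottom near back [242. 363.] far [389. 257.]
win top back near/far [268. 292.] [420. 184.]
tip tops [319. 292.] [391. 240.] bend start [335. 336.] [406. 284.] roots [554. 481.] [625. 424.]
```

```bash
python3 - <<'E'
from h import *
d=pickle.load(open("f.pkl","rb"));S=d["scene"]
g=lambda im:(255*(im/255.)**0.5).astype('uint8')
im=cv2.resize(g(S["img"])[200:270,300:370],None,fx=8.5,fy=8.5,interpolation=cv2.INTER_CUBIC)
tcp=np.array([.5885,.1573,.2049]);yaw=np.radians(-102.25)
out=np.array([np.cos(yaw),np.sin(yaw),0]);lat=np.array([-out[1],out[0],0]);up=np.array([0,0,1])
mid=tcp-np.array([0,0,.064])
def dot(X,c):
    p=(proj(S,X)-[299.5,199.5])*8.5;cv2.circle(im,tuple(int(v) for v in p),3,c,-1)
for x,y,z in [(.006,.035,.075),(-.006,.035,.075),(.006,.035,.029),(-.006,.035,.029),(-.004,.035,-.075),(-.004,-.035,-.075),(-.004,.023,-.003),(-.004,-.023,-.003),(-.006,-.035,.029)]:
    dot(mid+out*x+lat*y+up*z,(0,255,0))
hk=np.array([.5905,.167,.150])
for x,y,z in[(0,.011,.012),(0,-.011,.012),(-.006,.011,0),(-.006,-.011,0)]:dot(hk+out*x+lat*y+up*z,(255,0,255))
cv2.imwrite("pics/f_o.png",im)
E
```

```text
(no output)
```

View pics/f_o.png

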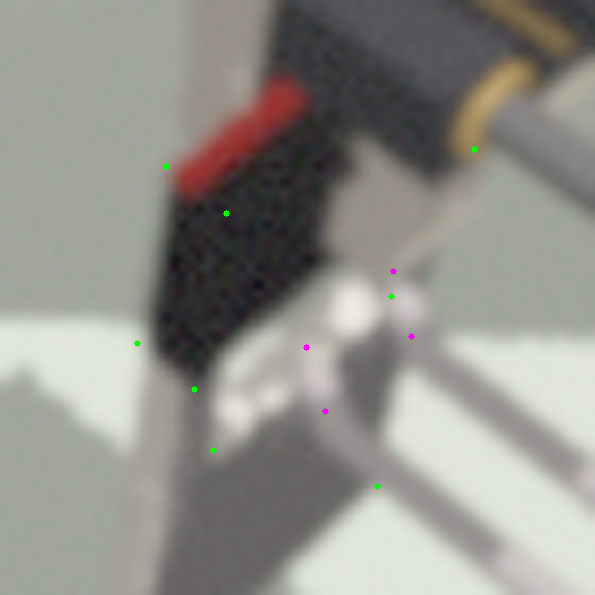

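```bash
python3 -m handwheel '[[0,0.004,0,0,0,0],[0,0.008,0,0,0,0],[0,0.012,0,0,0,0],[0,0.016,0,0,0,0],[0,0.016,0,0,0,0]]' 
python3 - <<'E'
from h import *
from plant import ctrl
o=ctrl.get_obs();print(o["tool_pos"],o["orientation"],o["force"],o["moment"])
d={}
for n in("scene","wrist"):
    s=ctrl.snapshot(n);d[n]=s
g=lambda im:(255*(im/255.)**0.5).astype('uint8')
cv2.imwrite(f"pics/g_s.png",cv2.resize(g(d["scene"]["img"])[190:290,290:400],None,fx=7,fy=5.8,interpolation=cv2.INTER_CUBIC))
E
```

```text
clock: 9.2
tool_pos: [0.5921, 0.1734, 0.205]
orientation: [-180.0, -0.0, 167.8]
force: [-0.5, -0.6, -1.6]
opening: 0.0119
[0.59209468 0.17336609 0.20498188] [-1.79999357e+02 -2.03988875e-03  1.67754418e+02] [-0.4650733  -0.5632912  -1.64362946] [-0.01308184 -0.0224339   0.01719764]
```

View pics/g_s.png

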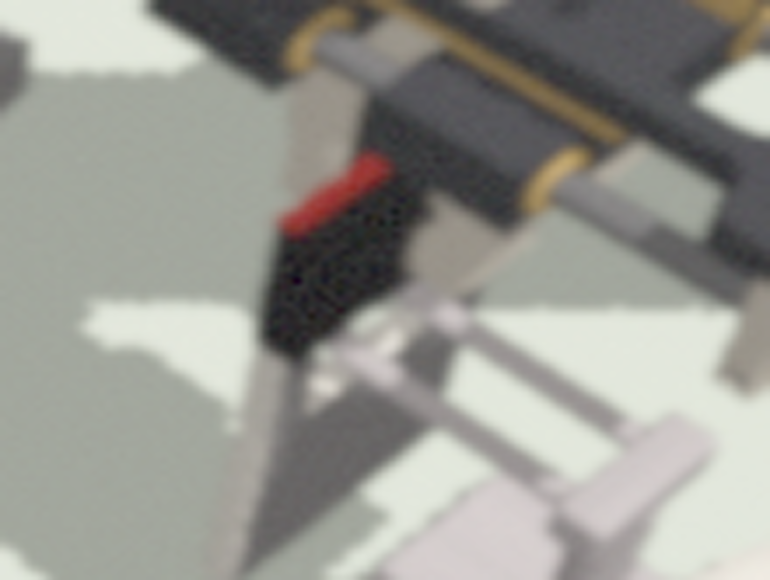

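```bash
python3 -m handwheel '[[0,0.004,0,0,0,0],[0,0.01,0,0,0,0],[0,0.016,0,0,0,0],[0,0.021,0,0,0,0],[0,0.021,0,0,0,0]]' 
python3 - <<'E'
from h import *
from plant import ctrl
o=ctrl.get_obs();print(o["tool_pos"],o["orientation"],o["force"],o["moment"])
d={}
for n in("scene","wrist"):
    s=ctrl.snapshot(n);d[n]=s
g=lambda im:(255*(im/255.)**0.5).astype('uint8')
cv2.imwrite(f"pics/i_s.png",cv2.resize(g(d["scene"]["img"])[200:300,290:400],None,fx=7,fy=5.8,interpolation=cv2.INTER_CUBIC))
cv2.imwrite(f"pics/i_w.png",cv2.resize(g(d["wrist"]["img"])[160:260,230:390],None,fx=5,fy=5,interpolation=cv2.INTER_CUBIC))
pickle.dump(d,open("i.pkl","wb"))
E
```

```text
clock: 9.93
tool_pos: [0.5966, 0.194, 0.2049]
orientation: [-180.0, -0.0, 167.8]
force: [0.3, -0.0, -0.6]
opening: 0.0118
[0.59655839 0.19396935 0.20494642] [-1.79995878e+02 -3.39804890e-03  1.67760160e+02] [ 0.27758661 -0.02693839 -0.60658825] [-0.02371647  0.02468605  0.0129179 ]
```

View pics/i_s.png

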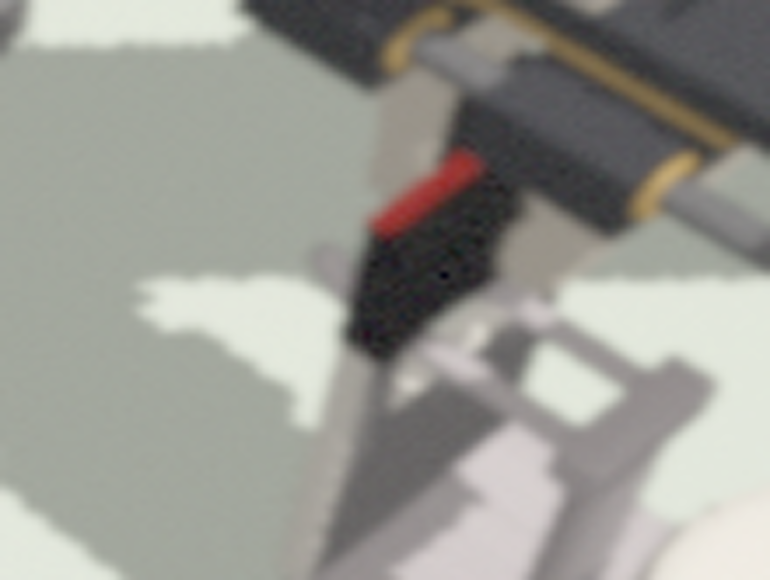

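View pics/i_w.png

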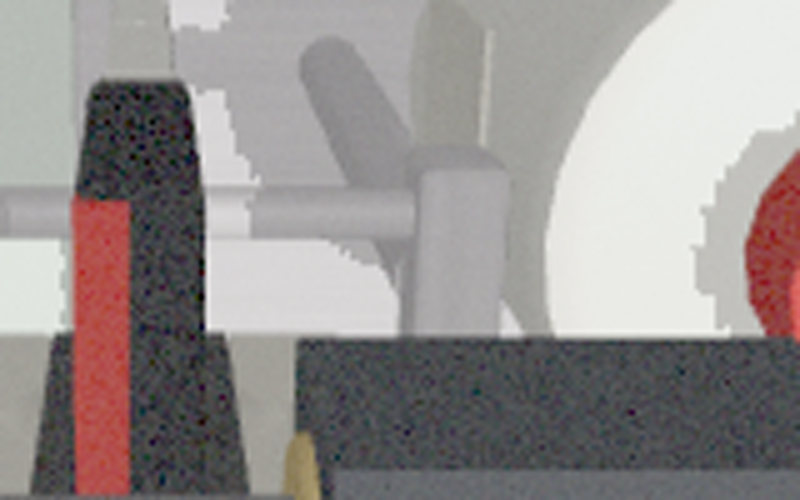

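```bash
python3 -m handwheel '[[0,0,0.004,0,0,0],[0,0,0.008,0,0,0],[0,0,0.011,0,0,0],[0,0,0.013,0,0,0],[0,0,0.014,0,0,0],[0,0,0.014,0,0,0]]' 
python3 -m handwheel '[[0,0,0.001,0,0,0],[0,0,0.001,0,0,0]]' 
python3 -m handwheel '[[0,0,0.001,0,0,0],[0,0,0.001,0,0,0]]' 
```

```text
clock: 10.78
tool_pos: [0.5965, 0.1935, 0.191]
orientation: [-180.0, -0.0, 167.7]
force: [0.5, 0.7, -1.0]
opening: 0.0117
clock: 11.02
tool_pos: [0.5964, 0.1935, 0.19]
orientation: [-180.0, -0.0, 167.7]
force: [-0.5, 0.2, -0.5]
opening: 0.0118
clock: 11.28
tool_pos: [0.5965, 0.1935, 0.189]
orientation: [-180.0, -0.0, 167.7]
force: [0.6, -0.5, -1.0]
opening: 0.0119
```

```bash
python3 -m handwheel '[[0,0,0.001,0,0,0],[0,0,0.001,0,0,0]]' 
python3 -m handwheel '[[0,0,0.001,0,0,0],[0,0,0.001,0,0,0]]' 
python3 - <<'E'
from h import *
from plant import ctrl
o=ctrl.get_obs();print(o["tool_pos"],o["orientation"],o["force"],o["moment"])
d={}
for n in("scene","wrist"):
    s=ctrl.snapshot(n);d[n]=s
g=lambda im:(255*(im/255.)**0.5).astype('uint8')
cv2.imwrite(f"pics/j_s.png",cv2.resize(g(d["scene"]["img"])[200:300,290:400],None,fx=7,fy=5.8,interpolation=cv2.INTER_CUBIC))
E
```

```text
clock: 11.52
tool_pos: [0.5966, 0.1935, 0.1887]
orientation: [180.0, 0.0, 167.7]
force: [-1.5, -0.3, 3.1]
opening: 0.0118
clock: 11.78
tool_pos: [0.5967, 0.1935, 0.1886]
orientation: [180.0, 0.1, 167.8]
force: [-5.0, -0.0, 10.7]
opening: 0.0118
[0.59665342 0.1935335  0.1885561 ] [1.79970661e+02 6.21621240e-02 1.67757766e+02] [-4.99556884 -0.02796441 10.67553462] [-0.15961547  1.71299385  0.04621393]
```

View pics/j_s.png

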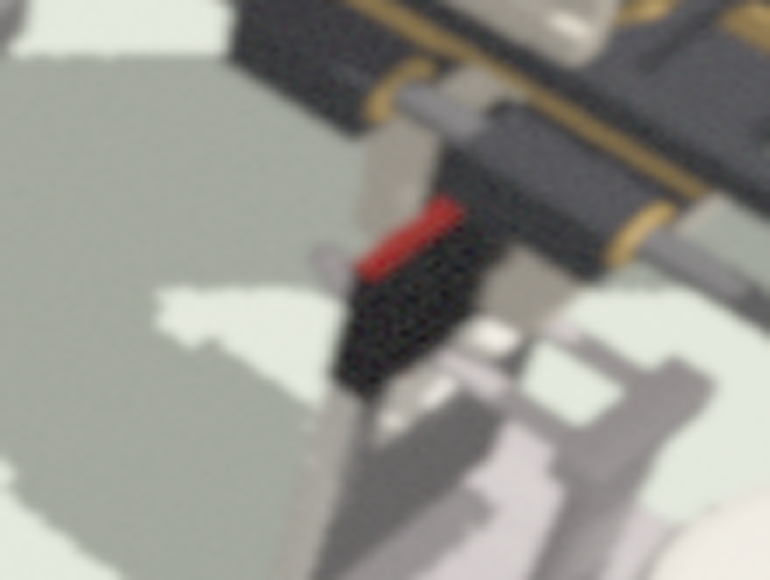

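```bash
python3 - <<'E'
from h import *
from plant import ctrl
S=ctrl.snapshot("scene");w=ctrl.snapshot("wrist")
pickle.dump(dict(scene=S,wrist=w),open("k.pkl","wb"))
g=lambda im:(255*(im/255.)**0.4).astype('uint8')
im=cv2.resize(g(S["img"])[230:282,325:385],None,fx=11,fy=11,interpolation=cv2.INTER_CUBIC)
im2=im.copy()
tcp=np.array([.59665,.19353,.18856]);yaw=np.radians(-102.25)
out=np.array([np.cos(yaw),np.sin(yaw),0]);lat=np.array([-out[1],out[0],0]);up=np.array([0,0,1])
mid=tcp-np.array([0,0,.064])
def dot(X,c):
    p=(proj(S,X)-[324.5,229.5])*11;cv2.circle(im,tuple(int(v) for v in p),3,c,-1)
for x,y,z in [(.006,.035,.075),(-.006,.035,.075),(.006,.035,.029),(-.006,.035,.029),(-.004,.035,-.075),(-.004,-.035,-.075),(-.004,.023,-.003),(-.004,-.023,-.003),(-.006,-.035,.029)]:
    dot(mid+out*x+lat*y+up*z,(0,255,0))
hk=np.array([.5905,.167,.150])
for a in(.011,-.011):
    for x in(0,-.006,-.0277,-.0337,-.06):dot(hk+out*x+lat*a+up*(0 if x else .012),(255,0,255))
cv2.imwrite("pics/k_o.png",im);cv2.imwrite("pics/k_n.png",im2)
cv2.imwrite(f"pics/k_w.png",cv2.resize(g(w["img"])[160:260,230:390],None,fx=5,fy=5,interpolation=cv2.INTER_CUBIC))
E
```

```text
(no output)
```

View pics/k_o.png

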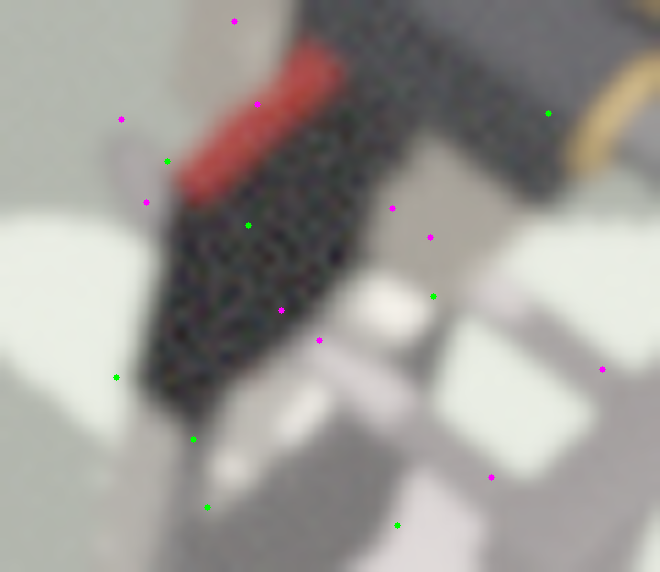

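View pics/k_w.png

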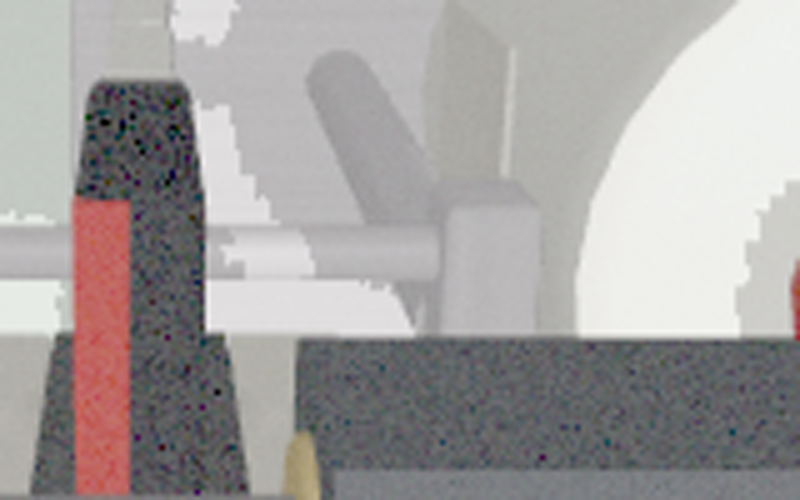

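```bash
python3 - <<'E'
from h import *
d=pickle.load(open("k.pkl","rb"));w=d["wrist"]
tcp=np.array([.59665,.19353,.18856]);yaw=np.radians(-102.25)
out=np.array([np.cos(yaw),np.sin(yaw),0]);lat=np.array([-out[1],out[0],0])
def loc(s,n,u,v,z):
    X=plane(s,u,v,z);print(n,X.round(4),"out %.4f lat %.4f"%((X-tcp)@out,(X-tcp)@lat))
loc(w,"bar end bottom",258,175.9,.1536);loc(w,"bar top end",251,199.8,.1996)
loc(w,"prong",280,210.2,.150);loc(w,"prong",315,210.4,.150);loc(w,"post top",330,202,.157);loc(w,"post front",319,210,.150)
E
```

```text
bar end bottom [0.5652 0.1991 0.1536] out 0.0013 lat -0.0319
bar top end [0.5646 0.1959 0.1996] out 0.0045 lat -0.0318
prong [0.5903 0.2076 0.15  ] out -0.0124 lat -0.0092
prong [0.595  0.2288 0.15  ] out -0.0341 lat -0.0091
post top [0.5889 0.2375 0.157 ] out -0.0414 lat -0.0169
post front [0.5953 0.2313 0.15  ] out -0.0366 lat -0.0094
```

```bash
python3 -m handwheel '[[0,0,-0.0012,0,0,0],[0,0,-0.0012,0,0,0],[0,0,-0.0012,0,0,0]]'; python3 -m handwheel '[[0,0,0,0,0,0],[0,0,0,0,0,0],[0,0,0,0,0,0],[0,0,0,0,0,0],[0,0,0,0,0,0],[0,0,0,0,0,0]]' 0
python3 - <<'E'
from h import *
from plant import ctrl
o=ctrl.get_obs();print(o["tool_pos"],o["orientation"],o["force"],o["moment"])
d={}
for n in("scene","wrist"):
    s=ctrl.snapshot(n);d[n]=s
g=lambda im:(255*(im/255.)**0.5).astype('uint8')
cv2.imwrite(f"pics/l_s.png",cv2.resize(g(d["scene"]["img"])[200:300,290:400],None,fx=7,fy=5.8,interpolation=cv2.INTER_CUBIC))
cv2.imwrite(f"pics/l_w.png",g(d["wrist"]["img"]))
E
```

```text
clock: 12.35
tool_pos: [0.5966, 0.1936, 0.1886]
orientation: [180.0, 0.0, 167.7]
force: [-2.0, -0.6, 4.2]
opening: 0.0118
clock: 13.1
tool_pos: [0.5965, 0.1935, 0.1882]
orientation: [180.0, -0.0, 167.7]
force: [-0.1, 0.4, -0.3]
opening: 0.0435
[0.59649355 0.19354346 0.18824865] [ 1.79999776e+02 -1.73793225e-03  1.67734411e+02] [-0.13489086  0.4402742  -0.30879146] [-0.03710388 -0.00351392 -0.000527  ]
```

View pics/l_s.png

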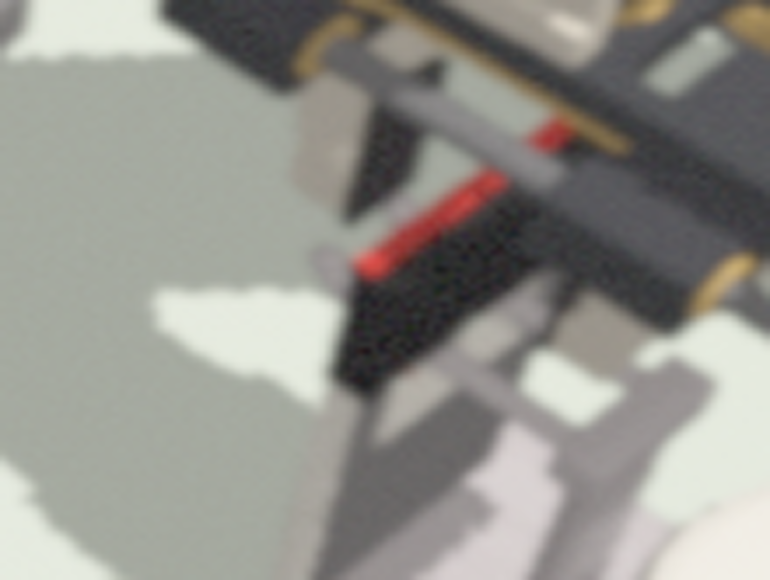

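View pics/l_w.png

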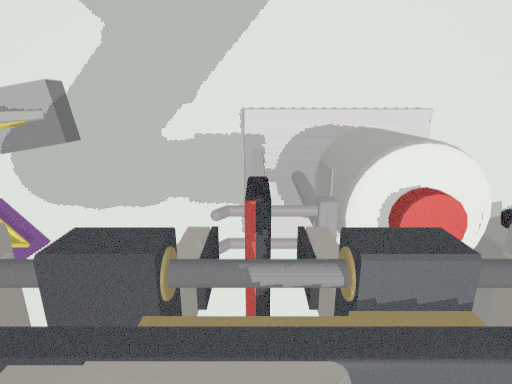

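Released: the wrist view shows both prongs (tips at (218,214) and (222,243)) passing through the tag, which hangs upright between the open fingers. Now straight up and clear.

```bash
python3 -m handwheel '[[0,0,-0.005,0,0,0],[0,0,-0.015,0,0,0],[0,0,-0.03,0,0,0],[0,0,-0.055,0,0,0],[0,0,-0.085,0,0,0],[0,0,-0.12,0,0,0],[0,0,-0.15,0,0,0],[0,0,-0.15,0,0,0]]'
python3 -m handwheel '[[0.05,0,0,0,0,0],[0.1,0,0,0,0,0],[0.15,0,0,0,0,0],[0.19,0,0,0,0,0],[0.2,0,0,0,0,0],[0.2,0,0,0,0,0]]'
python3 - <<'E'
from h import *
from plant import ctrl
d={}
for n in("scene","top"):
    s=ctrl.snapshot(n);d[n]=s
g=lambda im:(255*(im/255.)**0.5).astype('uint8')
cv2.imwrite(f"pics/m_full.png",g(d["scene"]["img"]))
cv2.imwrite(f"pics/m_s.png",cv2.resize(g(d["scene"]["img"])[200:320,290:420],None,fx=6,fy=5,interpolation=cv2.INTER_CUBIC))
cv2.imwrite(f"pics/m_top.png",g(d["top"]["img"]))
pickle.dump(d,open("m.pkl","wb"))
E
```

```text
clock: 14.2
tool_pos: [0.5975, 0.1938, 0.3426]
orientation: [179.8, 0.3, 167.7]
force: [-0.7, 1.2, -0.1]
opening: 0.0436
clock: 14.95
tool_pos: [0.4008, 0.2362, 0.3388]
orientation: [179.9, 0.0, 167.8]
force: [0.5, 0.0, 0.7]
opening: 0.0436
```

View pics/m_full.png

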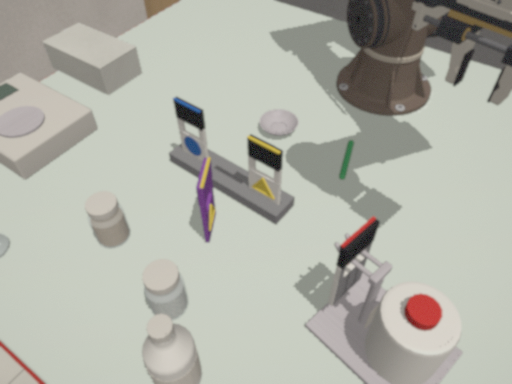

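View pics/m_s.png

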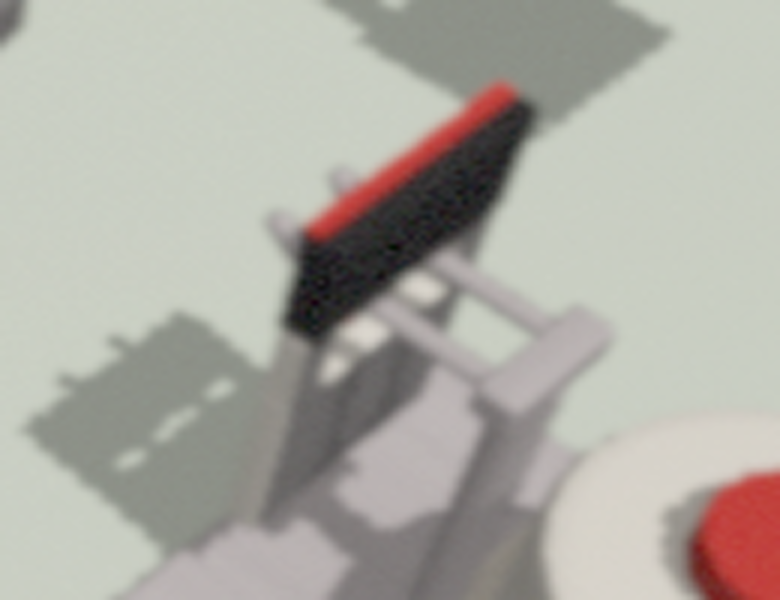

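View pics/m_top.png

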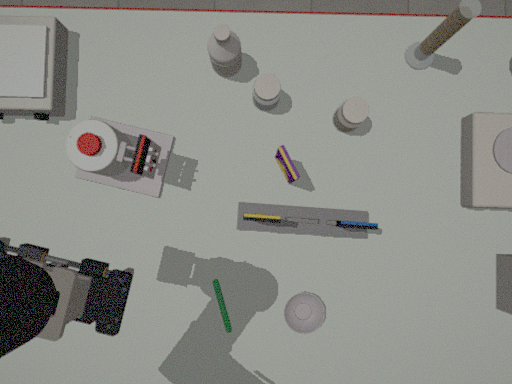

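```bash
python3 - <<'E'
from h import *
from plant import ctrl
s=ctrl.snapshot("top");o=ctrl.get_obs();print(o["clock"],o["force"],np.abs(o["qvel"]).max())
k,l,st,ce=cv2.connectedComponentsWithStats(mask(s["img"],"red"))
hk=np.array([.5905,.167,0]);yaw=np.radians(-102.2);out=np.array([np.cos(yaw),np.sin(yaw),0]);lat=np.array([-out[1],out[0],0])
for i in range(1,k):
    if st[i,4]>30 and 120<ce[i][0]<170 and ce[i][1]>100:
        ys,xs=np.nonzero(l==i);P=np.array([plane(s,x,y,.2) for x,y in zip(xs,ys)])
        c=P.mean(0);u=np.linalg.svd(P[:,:2]-c[:2])[2][0];L=np.ptp((P[:,:2]-c[:2])@u)
        print(ce[i],c,"out",(c-hk)@out,"lat",(c-hk)@lat,"stripe dir",np.degrees(np.arctan2(*u[::-1])),"len",L)
E
```

```text
15.1 [-0.63870054  0.42380771 -0.1340797 ] 0.3510385535738675
[138.71551724 153.67241379] [0.59586741 0.1898843  0.2       ] out -0.02350174940286963 lat 0.00041016936661774066 stripe dir 167.61796114480796 len 0.06792432318350167
```

```bash
python3 - <<'E'
from plant import ctrl
print(ctrl.close_job())
E
```

```text
the job is handed in; nothing more can be done
None
```

The red-diamond tag now hangs by its window on both prongs, diamond facing away from the canister, and I handed the job in at about 15.1 s of the 45 s allowed.

**What I did:** I gripped the tag's bar from above in the middle slot and lifted it clear of its neighbours. I then turned it about 99°, threaded the window over the upturned tips and lowered it until the bar touched. After touching, I eased off to about 4 N before opening the fingers, and moved the arm away.

**Last checks:**
- **Position (top camera):** the tag is about 0.4 mm off the hook's centre sideways. It is about 27 mm back from the tips and turned within about 0.2° of the prong direction.
- **Height:** the bar touched within about 0.5 mm of where the given sizes put a hung tag.
- **Rest of the scene:** the yellow and blue tags still stand in the rack, and the purple look-alike was not touched. The arm was clear of everything.

**Where measurements disagreed:**
- **Sideways position before insertion:** the wrist and scene cameras differed by about 4 mm on where the tag was relative to the hook. I made no correction, as the two averaged to about zero and the window had about 8 mm to spare each side. In the last wrist reading before release the tag was 1.3 mm off centre.
- **Heights from two camera views:** these came out several millimetres low (about 3 mm on the tags, 6 mm on the prong tips, 10 mm on the canister's cap). I used the given heights instead.
- **Contact force:** lowering briefly read about 11 N up and 5 N sideways; both were gone after release.

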